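# Put the seasoning jars back on their drip saucers

### The arm

A 7-joint arm with a two-finger parallel gripper is mounted at the origin on the work surface. World frame = base frame: x ahead of the robot, y to its left, z up, the work surface at z = 0. Lengths are in m, angles in rad, forces in N, time in s.
With the tool pointing down it reaches from about 0.35 to 0.9 m from the base axis. Payload 19.9 kg.
Tool frame: the origin (TCP) lies between the finger pads; the fingertips stand 19 mm ahead of it and the grasp point (between the pads) is the TCP; z points along the fingers, y is the direction in which the jaws open and shut (so a half turn about z gives the same grasp; the last joint's range is limited). The gripper opens to 94 mm and grips with 3 to 60 N. Pads are 16 mm wide; open, the fingers measure 119 mm over their backs; the gripper's body (75 mm by 177 mm) begins 78 mm behind the grasp point.
Start: joints at [-1.321, 0.417, -0.01, 1.614, 0.005, 1.111, -0.053], TCP at [0.179, 0.599, 0.224] pointing down, gripper open.
Joint ranges: [-2.81, 2.81], [-0.39, 2.02], [-1.27, 1.25], [0.06, 2.57], [-1.19, 4.33], [0.19, 2], [-2.82, 2.82]. Speed limits (rad/s): [1.89, 1.89, 2.39, 2.39, 3.01, 3.01, 3.01].

### API

Orientations are given as a 3x3 rotation matrix whose columns are the frame's x, y, z axes.
In Python, from rig import robot gives the robot as it stands. Calls block until the motion is done:
- robot.move_ptp(position, orientation): joint-space move of the TCP to a pose.
- robot.move_linear(position, velocity=0.15, frame=None, threshold=None): straight line of the TCP; frame=None keeps the orientation; velocity is the mean speed in m/s. With threshold (N) it stops when the force on the tool has changed by that much, and returns True; else False.
- robot.goto_joints(angles): joint-space move.
- robot.gripper_to(opening): finger opening in m; the grip force is fixed at half the most; returns when the fingers have stopped.
- robot.pause(seconds).
- robot.ik(position, orientation): joint angles nearest the present ones, or None.
- robot.get_state(): the state.
- robot.grab_frame(name): name is "scene" or "top" or "wrist"; returns the picture (480x640x3 uint8, red, green, blue); there is no depth.
- robot.camera_info(name): a dict with "fx", "fy", "cx", "cy" (pixels), "rvec" (rotation vector, rad) and "tvec" (3), from world to camera coordinates, as OpenCV has them. Camera axes: x right, y down, z forward; pixel columns grow to the right and rows downward; lengths in m; the calibration is good to about 2 mm. The wrist camera is an equidistant fisheye: a pixel r from the principal point sees the ray r / f radians off the axis. A picture is of the moment at which its call begins: read the wrist's pose just before it. camera_info takes no time and is no camera call; for the wrist camera it gives the pose at the moment of the call.
A pose or a line that the arm cannot do raises robot.PlanningError and nothing moves.
- robot.sign_off(): hands the job in, once; it reports no verdict.
The state is a dict: "time": time; "qpos": joint angles; "joint_vel": joint speeds; "effort": joint torques, N m; "ee_pos": TCP position; "tool_rot": TCP orientation; "force": force on the tool from outside, world axes, zero at the start; "moment": the same for the moment, N m; "opening": finger opening in m.
Only numpy, scipy, OpenCV 4.12 (cv2) and the standard library are available. Lean on these libraries where they do the work, as an engineer would, in place of code of your own. Each camera call takes 0.05 s, during which the arm holds its last target. There are 200 camera calls.

### The job

Put the four seasoning jars with red or blue lids back on their drip saucers: each stands upright inside the rim of the empty saucer that has its lid's colour and its size, large on large and small on small. Set each one down rather than dropping it, and leave the black-lidded jar and the white bowl where they are.

Things in the scene. Friction and masses are not known exactly. Their poses are not given: they have to be found in the camera images.
- jar_red_large: large upright glass seasoning jar with a flat red lid and reddish-brown contents: a plain cylinder 62 mm across (lid and glass alike) and 85 mm tall, the lid its top 20 mm, about 0.27 kg. Loose, standing on the counter. Origin at the centre of its underside, z up
- saucer_red_large: large round red drip saucer with a white disc in the middle of its floor (38 mm across in the small, 50 mm in the large), fixed to the counter: 92 mm across at the rim, upright rim 10 mm high, flat inner floor 84 mm across and 4 mm above the counter; holds the jar of the same colour and size. Empty at the start. Origin on the counter at its centre, z up
- jar_red_small: small upright glass seasoning jar with a flat red lid and reddish-brown contents: a plain cylinder 42 mm across (lid and glass alike) and 60 mm tall, the lid its top 20 mm, about 0.1 kg. Loose, standing on the counter. Origin at the centre of its underside, z up
- saucer_red_small: small round red drip saucer with a white disc in the middle of its floor (38 mm across in the small, 50 mm in the large), fixed to the counter: 72 mm across at the rim, upright rim 10 mm high, flat inner floor 64 mm across and 4 mm above the counter; holds the jar of the same colour and size. Empty at the start. Origin on the counter at its centre, z up
- jar_blue_large: large upright glass seasoning jar with a flat blue lid and white contents: a plain cylinder 62 mm across (lid and glass alike) and 85 mm tall, the lid its top 20 mm, about 0.27 kg. Loose, standing on the counter. Origin at the centre of its underside, z up
- saucer_blue_large: large round blue drip saucer with a white disc in the middle of its floor (38 mm across in the small, 50 mm in the large), fixed to the counter: 92 mm across at the rim, upright rim 10 mm high, flat inner floor 84 mm across and 4 mm above the counter; holds the jar of the same colour and size. Empty at the start. Origin on the counter at its centre, z up
- jar_blue_small: small upright glass seasoning jar with a flat blue lid and white contents: a plain cylinder 42 mm across (lid and glass alike) and 60 mm tall, the lid its top 20 mm, about 0.1 kg. Loose, standing on the counter. Origin at the centre of its underside, z up
- saucer_blue_small: small round blue drip saucer with a white disc in the middle of its floor (38 mm across in the small, 50 mm in the large), fixed to the counter: 72 mm across at the rim, upright rim 10 mm high, flat inner floor 64 mm across and 4 mm above the counter; holds the jar of the same colour and size. Empty at the start. Origin on the counter at its centre, z up
- jar_black: glass jar with a flat black lid and brown contents, 62 mm across and 85 mm tall, standing loose among the others; it is in use and stays where it is. Origin at the centre of its underside, z up
- bowl_white: small white ceramic bowl, 90 mm across the rim and 42 mm high, standing loose among the others; it stays where it is. Origin at the centre of its underside, z up

How it is judged:
At the end, for the whole second after the job is handed in: Each red- or blue-lidded jar stands on the floor of the saucer of its colour and size (centres within 13 mm, underside under 9 mm up, within 4.5 degrees of upright), released, at rest; the black-lidded jar and white bowl are upright within 20 mm of where they began (horizontal distance between jar_red_large and saucer_red_large below 0.013 m and height (world z) of each of jar_red_large, jar_red_small, jar_blue_large, jar_blue_small below 0.009 m and angle between each of jar_red_large, jar_red_small, jar_blue_large, jar_blue_small's own z axis and vertical below 0.08 rad and linear speed of each of jar_red_large, jar_red_small, jar_blue_large, jar_blue_small below 0.02 m/s and horizontal distance between jar_red_small and saucer_red_small below 0.013 m and horizontal distance between jar_blue_large and saucer_blue_large below 0.013 m and horizontal distance between jar_blue_small and saucer_blue_small below 0.013 m and distance of each of jar_black, bowl_white from where it was at the start of the episode below 0.02 m and angle between each of jar_black, bowl_white's own z axis and vertical below 0.1 rad); the robot touches nothing.
It fails at once if a red- or blue-lidded jar is dropped: off the fingers with its underside over 30 mm above the counter ((height (world z) of jar_red_large above 0.03 m and contact force between the fingers and jar_red_large below 0.02 N) or (height (world z) of jar_red_small above 0.03 m and contact force between the fingers and jar_red_small below 0.02 N) or (height (world z) of jar_blue_large above 0.03 m and contact force between the fingers and jar_blue_large below 0.02 N) or (height (world z) of jar_blue_small above 0.03 m and contact force between the fingers and jar_blue_small below 0.02 N)).
It fails at once if the black-lidded jar is shoved over 20 mm or lifted (distance of jar_black from where it was at the start of the episode above 0.02 m).
It fails at once if the white bowl is shoved over 20 mm or lifted (distance of bowl_white from where it was at the start of the episode above 0.02 m).
It also fails if it takes over 128 s, if anything falls off the work surface, if the arm or the gripper's body presses on something with over 40 N, if the wrist force passes 120 N, or if a joint passes its speed limit or range.

## Working session

There is one attempt and no reset: what is moved stays moved. The work goes in short steps, each a Python script; the robot and the scene stay as the last script left them, time stands still between calls to the robot, and variables do not carry over. Pictures are saved under pics/ and viewed, about 12 in all and at most 16, crops included, and the job is handed in when it is done.

```bash
mkdir -p pics; ls; python3 - <<'E'
from rig import robot
import cv2
for n in ("top","scene"):
    f=robot.grab_frame(n); cv2.imwrite(f"pics/{n}0.png",f[:,:,::-1]); i=robot.camera_info(n); print(n,i)
s=robot.get_state(); print(s["time"],s["ee_pos"],s["tool_rot"],s["opening"])
E
```

```text
pics
top {'fx': 477.7312993255174, 'fy': 477.7312993255174, 'cx': 317.9130306373203, 'cy': 237.00168204873873, 'rvec': array([ 2.10874316, -2.1450482 ,  0.20348409]), 'tvec': array([-0.00233022,  0.49493225,  0.87260953])}
scene {'fx': 560.6293410590594, 'fy': 560.6293410590594, 'cx': 321.4309796701398, 'cy': 239.0463416625597, 'rvec': array([ 1.09786015,  2.20325676, -1.19599861]), 'tvec': array([ 0.30894829, -0.20605777,  1.51989069])}
0.1 [0.17909346 0.59844052 0.22389326] [[-9.58018156e-01  2.86707411e-01 -2.71736521e-04]
 [ 2.86707534e-01  9.58017504e-01 -1.11923401e-03]
 [-6.05643431e-05 -1.15015541e-03 -9.99999337e-01]] 0.09414891761399324
```

View pics/top0.png

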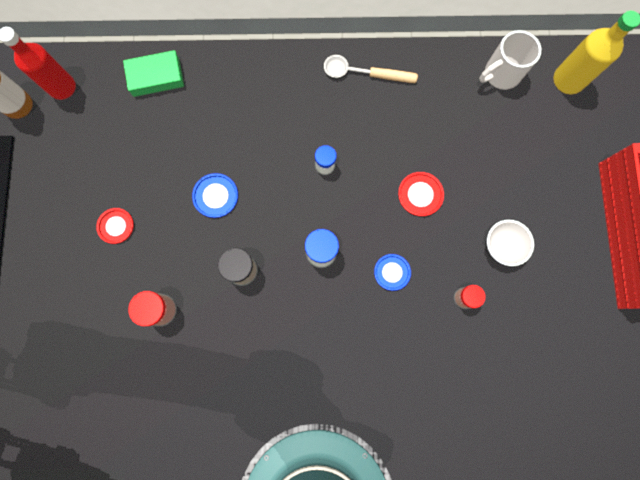

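View pics/scene0.png

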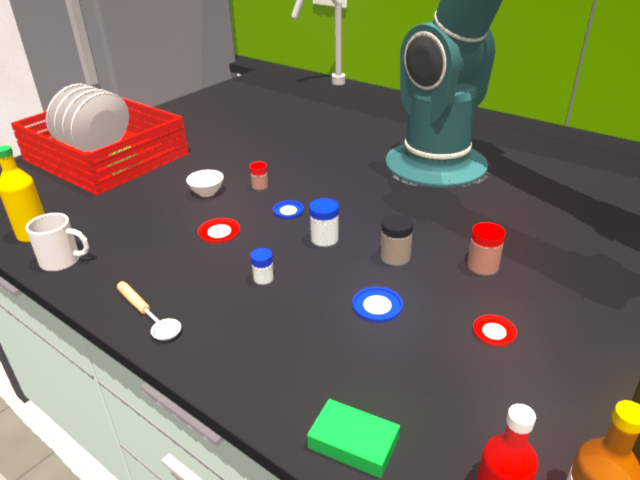

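The top view shows saucers at blue-large (215,195), red-large (421,194), red-small (115,226) and blue-small (392,272). The lids are red-large (147,309), blue-large (322,246), blue-small (326,156) and red-small (473,297), with the black jar at (236,265) and the bowl at (510,243). The scene view shows the same layout with everything upright. I'll measure positions from both cameras.

```bash
cat > vis.py <<'E'
import numpy as np, cv2
from scipy.optimize import fsolve
A=np.linspace(0,2*np.pi,60)
def proj(P,i):
    K=np.array([[i["fx"],0,i["cx"]],[0,i["fy"],i["cy"]],[0,0,1.]])
    return cv2.projectPoints(np.float64(P),i["rvec"],i["tvec"],K,None)[0][:,0]
def hullc(p):
    h=cv2.convexHull(np.float32(p)); m=cv2.moments(h); return np.array([m["m10"],m["m01"]])/m["m00"],m["m00"]
def model(xy,r,z0,z1,i):
    return hullc(proj([[xy[0]+r*np.cos(a),xy[1]+r*np.sin(a),z] for z in(z0,z1) for a in A],i))
def mask(f,col):
    h=cv2.cvtColor(f,cv2.COLOR_RGB2HSV); H,S,V=cv2.split(h)
    hue=((H<8)|(H>172)) if col=="red" else ((H>100)&(H<130))
    return (hue&(S>170)&(V>60)).astype(np.uint8)
def locate(f,i,col,px,r,z0,z1):
    n,l,st,c=cv2.connectedComponentsWithStats(mask(f,col))
    ys,xs=np.nonzero(l); k=np.argmin((xs-px[0])**2+(ys-px[1])**2); m=l==l[ys[k],xs[k]]
    pts=np.argwhere(m)[:,::-1]
    t,a=hullc(pts)
    xy=fsolve(lambda q:model(q,r,z0,z1,i)[0]-t,[.5,0.])
    return xy,a/model(xy,r,z0,z1,i)[1]
# name:(colour, radius, z0,z1, px top, px scene)
OBJ={"Jrl":("red",.031,.065,.085,(147,309),(488,235)),"Jrs":("red",.021,.04,.06,(473,297),(258,168)),
"Jbl":("blue",.031,.065,.085,(322,246),(324,209)),"Jbs":("blue",.021,.04,.06,(326,156),(261,257)),
"Srl":("red",.046,0,.01,(405,185),(200,231)),"Srs":("red",.036,0,.01,(100,226),(475,330)),
"Sbl":("blue",.046,0,.01,(196,195),(354,303)),"Sbs":("blue",.036,0,.01,(376,272),(275,210))}
E
python3 - <<'E'
from rig import robot
from vis import *
F={n:(cv2.imread(f"pics/{n}0.png")[:,:,::-1].copy(),robot.camera_info(n)) for n in("top","scene")}
for k,o in OBJ.items():
    a=locate(*F["top"],o[0],o[4],*o[1:4]); b=locate(*F["scene"],o[0],o[5],*o[1:4])
    print(k,a[0].round(4),round(a[1],2),b[0].round(4),round(b[1],2))
i=F["top"][1]
for n,px,r,z0,z1 in(("black",(236,265),.031,.065,.085),("bowl",(510,243),.045,.03,.042)):
    print(n,fsolve(lambda q:model(q,r,z0,z1,i)[0]-px,[.5,0]).round(3))
E
```

```text
Jrl [0.3622 0.2962] 0.75 [0.3609 0.298 ] 0.92
Jrs [ 0.3767 -0.2983] 0.88 [ 0.3723 -0.3026] 0.84
Jbl [ 0.4561 -0.0389] 0.03 [ 0.4692 -0.021 ] 0.85
Jbs [ 0.6567 -0.0279] 0.8 [ 0.6533 -0.0323] 0.77
Srl [ 0.5894 -0.223 ] 0.95 [ 0.5876 -0.2264] 0.94
Srs [0.5329 0.3977] 0.94 [0.5316 0.3953] 0.93
Sbl [0.5918 0.1972] 0.92 [0.5915 0.1948] 0.91
Sbs [ 0.4292 -0.1576] 0.91 [ 0.4271 -0.1602] 0.85
black [0.439 0.141]
bowl [ 0.479 -0.383]vis.py:20: RuntimeWarning: The iteration is not making good progress, as measured by the 
 improvement from the last ten iterations.
  xy=fsolve(lambda q:model(q,r,z0,z1,i)[0]-t,[.5,0.])
```

Both cameras agree to about 4 mm. The top-view seed for Jbl was bad, so I'll re-seed it. Starting with the blue large jar.

```bash
sed -i 's/    ys,xs=np.nonzero(l)/    ys,xs=np.nonzero((l>0)\&(st[l,4]>80))/' vis.py
cat > act.py <<'E'
from rig import robot
import numpy as np
from vis import *
def look(n,tag):
    i=robot.camera_info(n); f=robot.grab_frame(n); cv2.imwrite(f"pics/{n}{tag}.png",f[:,:,::-1]); return f,i
def R(p):
    y=np.array([p[0],p[1],0])/np.hypot(*p); z=np.array([0,0,-1.]); return np.column_stack([np.cross(y,z),y,z])
UP=.185
def pick(p,g):
    robot.gripper_to(.094)
    robot.move_ptp([*p,UP],R(p))
    hit=robot.move_linear([*p,g],velocity=.15,threshold=8)
    if hit: print("HIT",robot.get_state()["ee_pos"]); raise SystemExit
    robot.gripper_to(0.0)
    s=robot.get_state(); print("grip",s["opening"],s["ee_pos"],s["time"])
    robot.move_linear([*p,UP],velocity=.15)
def place(p,g):
    robot.move_ptp([*p,UP],R(p))
    robot.move_linear([*p,g+.02],velocity=.15)
    robot.pause(.3)
    hit=robot.move_linear([*p,g+.003],velocity=.03,threshold=5)
    s=robot.get_state(); print("down",hit,s["ee_pos"],s["opening"])
    robot.gripper_to(.094)
    robot.move_linear([*p,UP],velocity=.2); print("t",robot.get_state()["time"])
E
python3 - <<'E'
from act import *
F={n:(cv2.imread(f"pics/{n}0.png")[:,:,::-1].copy(),robot.camera_info(n)) for n in("top","scene")}
P={}
for k,o in OBJ.items():
    a=locate(*F["top"],o[0],o[4],*o[1:4]); b=locate(*F["scene"],o[0],o[5],*o[1:4]); P[k]=((a[0]+b[0])/2).tolist()
    if k=="Jbl": print(a,b)
import json; json.dump(P,open("P.json","w")); print(P["Jbl"])
if np.hypot(*(np.array(P["Jbl"])-[.469,-.021]))<.012:
    pick(P["Jbl"],.055); look("scene","1"); place(P["Sbl"],.055); look("scene","2")
E
```

```text
(array([ 0.42140452, -0.14605496]), 1.0025551757954596) (array([ 0.46918839, -0.02096483]), 0.8535213356781193)
[0.4452964512368497, -0.0835098952558013]vis.py:20: RuntimeWarning: The iteration is not making good progress, as measured by the 
 improvement from the last ten iterations.
  xy=fsolve(lambda q:model(q,r,z0,z1,i)[0]-t,[.5,0.])
```

```bash
sed -i 's/,\[.5,0.\])$/,[.5,0.],epsfcn=1e-6)/; s/S>170/S>150/; s/H>100/H>95/' vis.py; python3 - <<'E'
from act import *
import json
f=cv2.imread("pics/top0.png")[:,:,::-1].copy()
print(cv2.cvtColor(f,cv2.COLOR_RGB2HSV)[238:266:6,322])
o=OBJ["Jbl"]; a=locate(f,robot.camera_info("top"),"blue",(322,246),*o[1:4]); print(a)
P=json.load(open("P.json")); P["Jbl"]=((a[0]+[.4692,-.021])/2).tolist() ; print(P)
if np.hypot(*(np.array(P["Jbl"])-[.469,-.021]))<.012:
    json.dump(P,open("P.json","w"))
    pick(P["Jbl"],.055); look("scene","1"); place(P["Sbl"],.055); look("scene","2")
E
```

```text
[[108 151 255]
 [107 153 255]
 [107 143 255]
 [108 139 255]
 [114 166 195]]
(array([ 0.47339763, -0.01685184]), 0.9466049888288283)
{'Jrl': [0.3615308424269179, 0.2971046527169878], 'Jrs': [0.3744943378128785, -0.300461717388946], 'Jbl': [0.4712988156492972, -0.018925921634245876], 'Jbs': [0.6549954875665616, -0.030082329929640463], 'Srl': [0.5884953956388896, -0.22472523192104052], 'Srs': [0.5322508623863937, 0.3965166680595325], 'Sbl': [0.5916540377188522, 0.19601728466882612], 'Sbs': [0.4281818796835143, -0.1589028366858001]}
grip 0.061391000105109624 [ 0.47147908 -0.01885361  0.05515459] 4.3667
down True [0.59140891 0.19600164 0.05899461] 0.061647270721347736
t 9.575
```

```bash
python3 - <<'E'
from act import *
import json
P=json.load(open("P.json"))
f,i=look("top","3"); o=OBJ["Jbl"]
px=model(P["Sbl"],.031,.069,.089,i)[0]; print(px,locate(f,i,"blue",px,.031,.069,.089),P["Sbl"])
E
```

```text
[207.4733696  185.10617926] (array([0.57145401, 0.17957827]), 1.5637624078228245) [0.5916540377188522, 0.19601728466882612]
```

View pics/scene2.png

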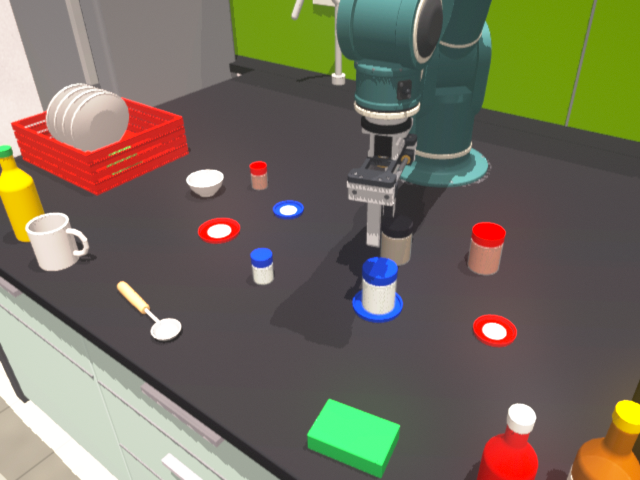

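The blue large jar stands upright at (379,288), centred in its saucer. The numeric check is invalid because the lid blob merged with the saucer and arm view. On to the other three jars.

```bash
python3 - <<'E'
from act import *
import json
P=json.load(open("P.json"))
for j,s,g in(("Jrl","Srl",.055),("Jrs","Srs",.035),("Jbs","Sbs",.035)):
    print(j); pick(P[j],g); o=robot.get_state()["opening"]
    if abs(o-(.0615 if g>.05 else .0415))>.004: print("bad grip",o); break
    place(P[s],g)
robot.goto_joints([-1.321,.417,-.01,1.614,.005,1.111,-.053])
look("scene","4"); look("top","4"); print(robot.get_state()["time"])
E
```

```text
Jrl
grip 0.06155574629197672 [0.36177063 0.29738625 0.05523418] 12.5
down True [ 0.58832026 -0.22457488  0.0590561 ] 0.061612430963632905
t 18.7333
Jrs
grip 0.04174635021714751 [ 0.37451607 -0.30045745  0.03500074] 21.8583
down True [0.53203314 0.39641239 0.03883218] 0.04209228058911653
t 29.2
Jbs
grip 0.04149349754988294 [ 0.65502183 -0.03007154  0.03500279] 33.05
down True [ 0.42802146 -0.15885052  0.03865031] 0.041857503896493106
t 38.8833
41.7917
```

View pics/scene4.png

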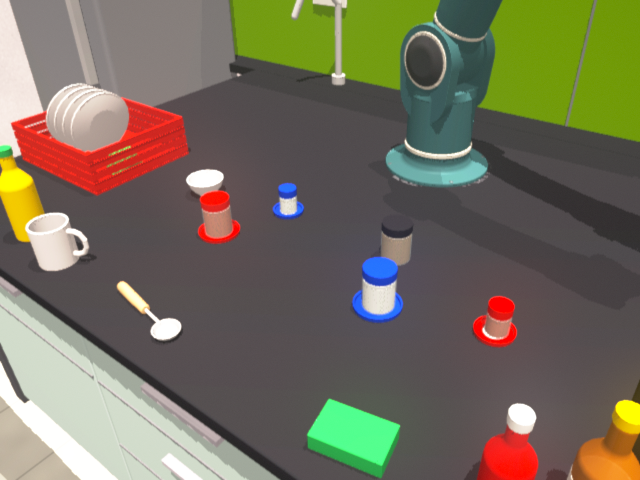

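View pics/top4.png

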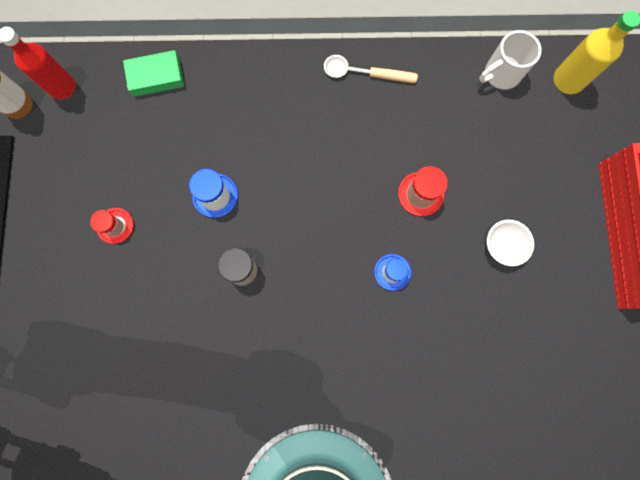

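The top view shows all four jars standing in their saucers and the black jar and bowl unmoved. The red small jar, with its lid at (500,308) in the scene view, looks off-centre. I'll measure the lids.

```bash
python3 - <<'E'
from act import *
import json
P=json.load(open("P.json"))
f=cv2.imread("pics/scene4.png")[:,:,::-1].copy(); i=robot.camera_info("scene")
for j,s in(("Jrl","Srl"),("Jrs","Srs"),("Jbl","Sbl"),("Jbs","Sbs")):
    c,r,z0,z1=OBJ[j][:4]; px=model(P[s],r,z0+.004,z1+.004,i)[0]
    a=locate(f,i,c,px,r,z0+.004,z1+.004); b=locate(cv2.imread("pics/scene0.png")[:,:,::-1].copy(),i,OBJ[s][0],OBJ[s][5],*OBJ[s][1:4])
    print(j,(a[0]-b[0]).round(4),np.hypot(*(a[0]-b[0])).round(4),a[1].round(2))
for n,z in(("scene4",3),("top4",3)):
    g=cv2.imread(f"pics/{n}.png"); x,y=(440,270) if n[0]=="s" else (70,180)
    cv2.imwrite(f"pics/c_{n}.png",cv2.resize(g[y:y+90,x:x+110],None,fx=5,fy=5,interpolation=cv2.INTER_CUBIC))
a,b=[cv2.imread(f"pics/c_{n}.png") for n in("scene4","top4")]
cv2.imwrite("pics/crop.png",cv2.resize(np.hstack([a,b]),(800,327)))
E
```

```text
Traceback (most recent call last):
AttributeError: 'float' object has no attribute 'round'
```

```bash
python3 - <<'E'
from act import *
import json
P=json.load(open("P.json"))
f=cv2.imread("pics/scene4.png")[:,:,::-1].copy(); i=robot.camera_info("scene")
for j,s in(("Jrl","Srl"),("Jrs","Srs"),("Jbl","Sbl"),("Jbs","Sbs")):
    c,r,z0,z1=OBJ[j][:4]; px=model(P[s],r,z0+.004,z1+.004,i)[0]
    a=locate(f,i,c,px,r,z0+.004,z1+.004); b=locate(cv2.imread("pics/scene0.png")[:,:,::-1].copy(),i,OBJ[s][0],OBJ[s][5],*OBJ[s][1:4])
    print(j,(a[0]-b[0]).round(4),np.hypot(*(a[0]-b[0])).round(4),round(a[1],2))
C=[]
for n,x,y in(("scene4",440,270),("top4",70,180)):
    C.append(cv2.resize(cv2.imread(f"pics/{n}.png")[y:y+90,x:x+100],(400,360),interpolation=cv2.INTER_CUBIC))
cv2.imwrite("pics/crop.png",np.hstack(C))
E
```

```text
Jrl [-0.0014 -0.001 ] 0.0017 0.91
Jrs [-0.0027  0.0024] 0.0037 0.92
Jbl [-0.0016  0.0007] 0.0018 0.9
Jbs [-0.0022 -0.0014] 0.0026 0.85
```

View pics/crop.png

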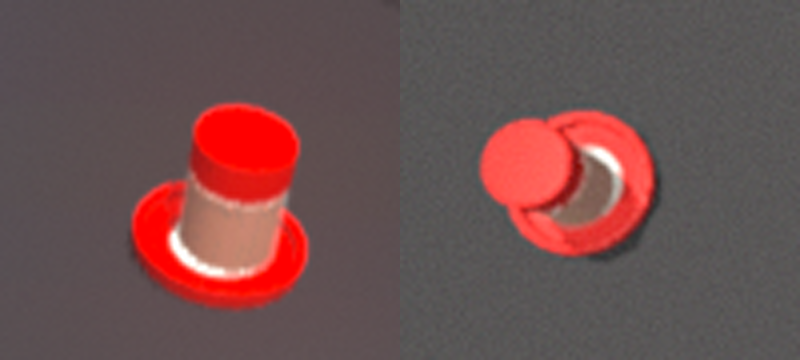

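The crop shows the red small jar flat on the saucer floor, inside the rim. Its offset is about 4–6 mm, within the 13 mm limit. Handing in.

```bash
python3 -c "
from rig import robot
robot.sign_off()"
```

```text
the job is handed in; nothing more can be done
```

All four jars are back on their matching saucers and the job is handed in, with the arm back at its start pose at about 42 s of the allowed 128 s. Each jar was gripped once and lowered until it touched the saucer floor, with first contact at about 4 mm as expected. There were no slips or drops. `sign_off` reports no verdict, so this rests on my own checks.

- **Lid positions:** the final scene-camera measurement put the lids 1.7 mm (red large), 3.7 mm (red small), 1.8 mm (blue large) and 2.6 mm (blue small) from their saucer centres.
- **Black jar and bowl:** they look unmoved in the before and after top views. I judged this by eye and did not measure it.
- **Disagreements:**
  - An early top-view check of the blue large jar was invalid because its lid merged with the saucer. The scene view and the final measurement replaced it.
  - The crop of the red small jar suggests its base is 5–6 mm off centre, slightly more than the lid measurement but within the 13 mm limit. It looks upright and clear of the rim.

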